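# Complete the power-supply repair kit

### The arm

A 7-joint arm with a two-finger parallel gripper is mounted at the origin on a cart in front of the work surface, level with it; the furniture and walls round the work are solid. World frame = base frame: x ahead of the robot, y to its left, z up, the work surface at z = 0. Lengths are in m, angles in rad, forces in N, time in s.
With the tool pointing down it reaches from about 0.425 to 0.925 m from the base axis. Payload 6.8 kg.
Tool frame: the origin (TCP) lies at the very end of the fingers, on their centre line; the grasp point (between the pads) lies 19 mm behind it (r.tcp_to_grasp is the distance from the TCP to the grasp point, in m); z points along the fingers, y is the line along which they close (so a half turn about z gives the same grasp; the last joint's range is limited). The gripper opens to 85 mm and grips with 20 to 120 N. Pads are 22 mm wide; open, the fingers measure 114 mm over their backs; the gripper's body (76 mm by 85 mm) begins 54 mm behind the grasp point. The pads swing forward as they close: fully open they stand 13 mm farther back than shut.
Start: joints at [1.044, 0.477, 0.022, 1.555, -0.011, 1.109, -0.083], TCP at [0.275, -0.617, 0.231] pointing down, gripper open.
Joint ranges: [-2.96, 2.96], [-0.34, 2.1], [-1.41, 1.46], [0.24, 2.44], [-1.37, 4.51], [0.17, 1.92], [-2.96, 2.96]. Speed limits (rad/s): [2.39, 2.39, 3.14, 3.14, 3.14, 3.14, 3.14].

### API

Orientations are given as a rotation vector (axis times angle).
In Python, from bench import r gives the robot as it stands.
- The arm moves only by the tool step_arm, never from a script. Its argument "moves" is a list of rows, each a list of 7 numbers: the shift along the tool's x, y, z in mm, then the turn, a rotation vector about the tool's x, y, z in rad, then the finger opening in mm, from 0 to 85.4. A call has 1 to 8 rows; each row is the pose to reach, as a shift and turn from the pose commanded when the call began, along the tool's axes at that moment; what a row does not reach only later rows make up. A row lasts 1/10 s, in which the tool goes at most 50 mm and 8.59 degrees, less where a joint would pass 70% of its speed; a pose out of reach is approached as far as the arm can. A call with a gripper value outside its range is refused whole. The fingers move at their own pace and stop on an object; "grip_force" is the grip in N (left out, the last holds). Time passes only in rows, so rows that repeat a pose let the fingers close. It gives the time, the measured TCP pose, the force, the opening and the grip force at its end, in the units of the state.
- r.get_obs(): the state, without advancing time (a new reading comes with each control period).
- r.grab_frame(name): name is "side" or "top"; returns a dict with "image" (480x640x3 uint8, red, green, blue), "depth" (480x640 float32, m along the optical axis (not along the pixel's ray), 0 where there is no reading), "mtx" (3x3 intrinsics, pixels), "k1" (the pictures are not rectified: a ray, as slopes to the right and down, at radius r is drawn at 1 + k1 r^2 times it, then the intrinsics apply), "rvec" (rotation vector, rad) and "tvec" (3), from world to camera coordinates, as OpenCV has them. Camera axes: x right, y down, z forward; pixel columns grow to the right and rows downward; lengths in m; the calibration is good to about 2 mm. A picture is of the moment at which its call begins.
- r.hand_in(): hands the job in; it is judged then, once.
The state is a dict: "clock": time; "joints": joint angles; "qvel": joint speeds; "tau": joint torques, N m; "tcp_pos": TCP position; "orientation": TCP orientation; "contact_force": force on the tool from outside, world axes, zero at the start; "moment": the same for the moment, N m; "grip_width": finger opening in m; "gripper_force": force on a finger pad.
Only numpy, scipy, OpenCV 4.12 (cv2) and the standard library are available. Lean on these libraries where they do the work, as an engineer would, in place of code of your own. Each camera call takes 0.05 s, during which the arm holds its last target. There are 200 camera calls.

### The job

Complete the power-supply repair kit in the tray of three yellow compartments: it needs one mains transformer, one finned heat sink and one big blue capacitor, each standing upright in a compartment of its own. One of the three is already in the tray: look which, do not add a second of it, and add one each of the two missing types (either of the two identical pieces will do). Leave the surplus parts and all other things where they lie.

Things in the scene. Friction and masses are not known exactly. Their poses are not given: they have to be found in the camera images.
- kit_tray: kit tray, a plywood board 10 mm thick, fixed to the bench, 296 (x) x 106 (y) mm with a low steel wire grip (25 mm above the bench) at each end; holds three yellow boxes in a row along its x. Origin: centre of its underside, on the bench (z = 0); z up
- bin_1: one of the three identical open yellow compartments of the kit tray, fixed, 90 x 90 mm outside, 84 x 84 mm inside, 15 mm high, walls and floor 3 mm. Origin: centre of its underside, 10 mm above the bench, so its inner floor is 13 mm and its rim 25 mm above the bench; x along the row. The order of the three boxes in the row varies
- bin_2: one of the three identical open yellow compartments of the kit tray, fixed, 90 x 90 mm outside, 84 x 84 mm inside, 15 mm high, walls and floor 3 mm. Origin: centre of its underside, 10 mm above the bench, so its inner floor is 13 mm and its rim 25 mm above the bench; x along the row. The order of the three boxes in the row varies
- bin_3: one of the three identical open yellow compartments of the kit tray, fixed, 90 x 90 mm outside, 84 x 84 mm inside, 15 mm high, walls and floor 3 mm. Origin: centre of its underside, 10 mm above the bench, so its inner floor is 13 mm and its rim 25 mm above the bench; x along the row. The order of the three boxes in the row varies
- foam_pad: flat pink antistatic foam pad, fixed and hard, 190 (x) x 90 (y) x 13 mm, with two spare parts standing on it. Origin: centre of its underside
- capacitor_1: big capacitor: upright blue cylinder with silver top, 30 mm diameter, 46 mm tall (grip anywhere round it), about 50 g. One of two identical ones; this one stands on the bench. Origin: centre of its underside, z up
- capacitor_2: big capacitor: upright blue cylinder with silver top, 30 mm diameter, 46 mm tall (grip anywhere round it), about 50 g. One of two identical ones; this one is either the part already in the kit tray or stands on the pink pad. Origin: centre of its underside, z up
- heatsink_1: finned bare-aluminium heat sink, 36 (x) x 50 (y) x 24 mm tall, fins standing up; 36 mm wide to grip along its own x; about 90 g. One of two identical ones; this one stands on the bench. Origin: centre of its underside, z up
- heatsink_2: finned bare-aluminium heat sink, 36 (x) x 50 (y) x 24 mm tall, fins standing up; 36 mm wide to grip along its own x; about 90 g. One of two identical ones; this one is either the part already in the kit tray or stands on the pink pad. Origin: centre of its underside, z up
- transformer_1: mains transformer: grey-brown laminated core 36 (x) x 44 (y) x 36 mm tall on a thin foot 62 mm long in y, pins on top to 43 mm; grip the core, 36 mm wide, along its own x; about 300 g. One of two identical ones; this one stands on the bench. Origin: centre of its underside, z up
- transformer_2: mains transformer: grey-brown laminated core 36 (x) x 44 (y) x 36 mm tall on a thin foot 62 mm long in y, pins on top to 43 mm; grip the core, 36 mm wide, along its own x; about 300 g. One of two identical ones; this one is either the part already in the kit tray or stands on the pink pad. Origin: centre of its underside, z up
- speaker_spare: bystander: small grey loudspeaker, 66 mm round, 26 mm high; origin: centre of its underside
- tape_roll: bystander: roll of black tape, 62 mm round, 18 mm high; origin: centre of its underside
- solder_spool: bystander: spool of solder wire with black flanges, 52 mm round, 38 mm high; origin: centre of its underside
- battery_9v: bystander: black and gold block battery, 49 x 18 x 26 mm; origin: centre of its underside
There are look-alikes about, which are no part of the job. What is shaped like the transformer_1 but red is not meant.

How it is judged:
By the outcome, as a careful person would: the job done as asked, in the order asked, and still so for the second after the job is handed in, with the robot touching nothing.
It also fails if it takes over 56 s, if anything falls off the work surface, if the arm or the gripper's body presses on something with over 40 N, if the wrist force passes 120 N, or if a joint passes its speed limit or range.

## Working session

There is one attempt and no reset: what is moved stays moved. The work goes in short steps, Python scripts to look and compute and a tool call to move; the robot and the scene stay as the last step left them, time stands still between calls to the robot, and variables do not carry over. Pictures are saved under pics/ and viewed, at most 10 in all, crops included, and the job is handed in when it is done.

Besides the shell and the picture viewer there is one more tool, called by a JSON object that holds its "api" and its "payload". step_arm: Moves the arm, as the interface text tells. Its arguments: {"type":"object","properties":{"moves":{"type":"array","items":{"type":"array","items":{"type":"number"}}},"grip_force":{"type":"number"}},"required":["moves"]}

```bash
mkdir -p pics; cat > h.py <<'E'
import numpy as np,cv2,pickle
def snap(n,tag):
    from bench import r
    f=r.grab_frame(n); pickle.dump(f,open(f'pics/{tag}.pkl','wb')); cv2.imwrite(f'pics/{tag}.png',f['image'][:,:,::-1]); return f
def world(f):
    # per-pixel world points from depth
    K=f['mtx']; R=cv2.Rodrigues(np.array(f['rvec'],float))[0]; t=np.array(f['tvec'],float).reshape(3)
    v,u=np.mgrid[:480,:640]; xd=(u-K[0,2])/K[0,0]; yd=(v-K[1,2])/K[1,1]; k=f['k1']
    x,y=xd.copy(),yd.copy()
    for _ in range(20):
        s=1+k*(x*x+y*y); x,y=xd/s,yd/s
    d=np.stack([x,y,np.ones_like(x)],-1)
    return (d*f['depth'][...,None]-t)@R, d@R, -R.T@t   # points, ray dirs, cam centre
def onplane(f,u,v,z):
    _,d,c=world(f); q=d[int(round(v)),int(round(u))]; return c+q*(z-c[2])/q[2]
E
python3 - <<'E'
from h import *
from bench import r
for n in('top','side'):
    f=snap(n,n+'0'); P,d,c=world(f); print(n,c,np.median(P[f['depth']>0],0))
print(r.get_obs())
E
```

```text
top [0.35603934 0.0302605  1.16606001] [0.56706584 0.04572266 0.00212947]
side [0.15667573 0.91259043 0.67494436] [0.61234622 0.04263209 0.01758184]
{'clock': 0.1, 'joints': array([ 1.04388956,  0.47770881,  0.02234393,  1.55631769, -0.01151562,
        1.10930271, -0.0830608 ]), 'qvel': array([ 0.00087853, -0.00062642, -0.00065728, -0.00353514,  0.00030288,
       -0.00201616,  0.00075788]), 'tau': array([ 4.97357207e-03, -5.97752881e+01,  1.61375787e+00, -2.81952435e+01,
        1.28469543e-02,  5.02397350e-03, -1.89336367e-05]), 'tcp_pos': array([ 0.27428714, -0.61619274,  0.23044348]), 'orientation': array([-3.07143301e+00, -6.52819901e-01,  6.81774306e-04]), 'contact_force': array([ 0.2314872 ,  0.23941299, -0.16296177]), 'moment': array([-0.00702056,  0.00508537, -0.05021123]), 'gripper_force': 0.0, 'grip_width': 0.08563647193688152}
```

View pics/top0.png

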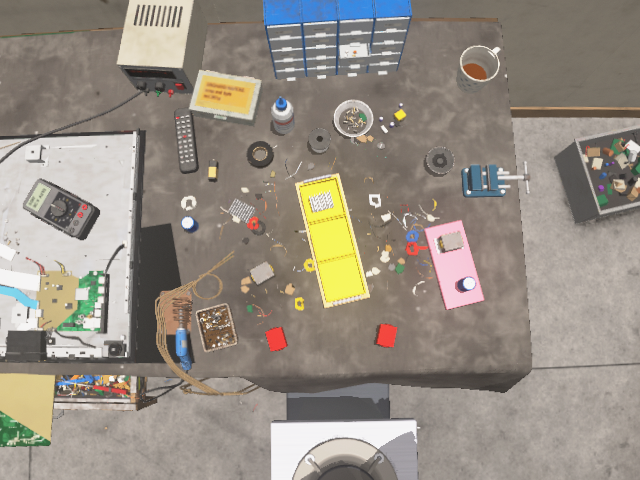

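View pics/side0.png

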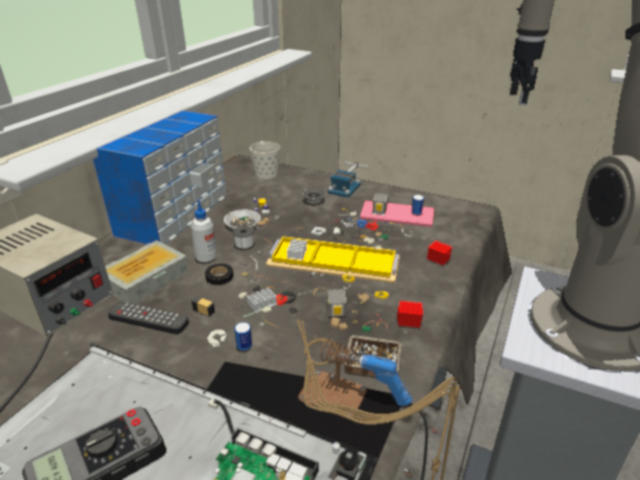

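The far bin of the tray (320,202) already holds the heat sink, so the transformer and capacitor are missing. Candidates are the pad transformer (452,241) and capacitor (467,284), or the bench transformer (262,272) and capacitor (190,225). The two red blocks (276,339) and (387,335) are decoys.

```bash
python3 - <<'E'
from h import *
f=pickle.load(open('pics/top0.pkl','rb')); P,d,c=world(f); im=f['image']; hsv=cv2.cvtColor(im,cv2.COLOR_RGB2HSV)
def seg(name,box,zlo,zhi):
    u0,v0,u1,v1=box; m=np.zeros((480,640),bool); m[v0:v1,u0:u1]=1
    m&=(P[...,2]>zlo)&(P[...,2]<zhi)
    q=P[m]; rc=cv2.minAreaRect((q[:,:2]*1000).astype(np.float32)); print(name,m.sum(),'mean',q.mean(0).round(4),'zmed',np.median(q[:,2]).round(4),'z95',np.percentile(q[:,2],95).round(4),'rect',np.round(rc[0],1),np.round(rc[1],1),round(rc[2],1))
seg('padT',(435,225,470,256),.042,.065); seg('padC',(452,270,482,300),.05,.066)
seg('benT',(245,255,280,290),.028,.05); seg('benC',(178,212,205,238),.038,.052)
seg('HS',(306,190,336,214),.027,.045)
for nm,lo,hi,z in(('yellow',(22,120,120),(35,255,255),.025),('pink',(160,40,120),(178,160,255),.013)):
    m=cv2.inRange(hsv,lo,hi); m=cv2.morphologyEx(m,cv2.MORPH_CLOSE,np.ones((5,5)));m=cv2.morphologyEx(m,cv2.MORPH_OPEN,np.ones((7,7)))
    k=max(cv2.findContours(m,0,1)[0],key=cv2.contourArea)[:,0]
    q=np.array([(c+d[v,u]*(z-c[2])/d[v,u][2])[:2]*1000 for u,v in k],np.float32); rc=cv2.minAreaRect(q); print(nm,rc,cv2.boxPoints(rc).round(1).tolist())
a=cv2.resize(im[215:310,425:490,::-1],None,fx=6,fy=6,interpolation=2); b=cv2.resize(im[215:310,240:305,::-1],None,fx=6,fy=6,interpolation=2)
cv2.imwrite('pics/crop1.png',np.hstack([a,b]))
E
```

```text
padT 329 mean [ 0.5364 -0.2446  0.0494] zmed 0.0497 z95 0.0529 rect [ 536.7 -244.2] [35.  48.4] 11.4
padC 164 mean [ 0.4422 -0.2742  0.0578] zmed 0.0582 z95 0.0612 rect [ 442.3 -274.9] [29.7 30.1] 88.0
benT 337 mean [0.4761 0.1743 0.0363] zmed 0.0366 z95 0.0403 rect [476.4 174.9] [36.1 48.5] 25.5
benC 147 mean [0.5894 0.3399 0.045 ] zmed 0.0451 z95 0.0488 rect [589.2 340.7] [29.9 28.2] 88.4
HS 140 mean [0.6362 0.0404 0.0351] zmed 0.0355 z95 0.0396 rect [636.3  41. ] [36.7 48.5] 14.3
yellow ((550.4129638671875, 32.491851806640625), (275.16766357421875, 118.27667236328125), 12.367250442504883) [[403.3999938964844, 60.79999923706055], [428.70001220703125, -54.70000076293945], [697.5, 4.199999809265137], [672.0999755859375, 119.69999694824219]]
pink ((460.0702209472656, -261.73968505859375), (129.99961853027344, 90.93931579589844), 12.008522033691406) [[387.0, -230.8000030517578], [406.0, -319.70001220703125], [533.0999755859375, -292.70001220703125], [514.2000122070312, -203.6999969482422]]
```

View pics/crop1.png

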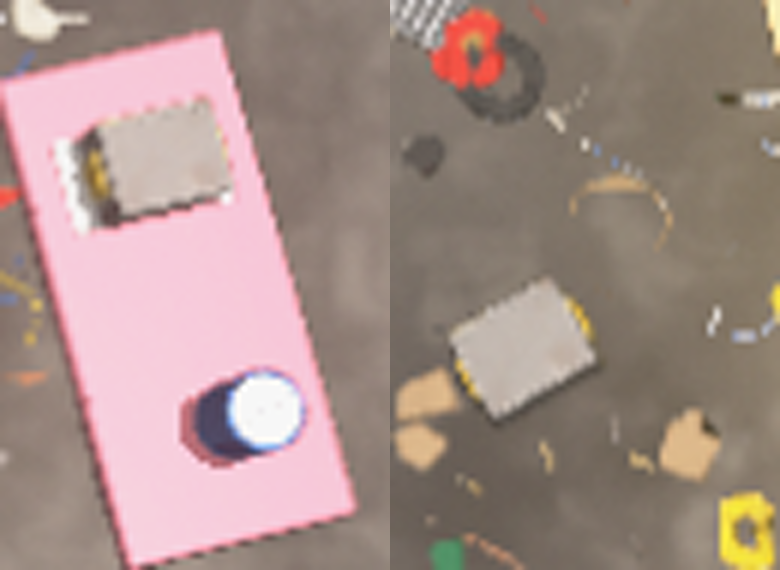

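```bash
cat >> h.py <<'E'
def plan(x,y,z,yaw):  # mm, deg of tool y in world; prints shift in tool axes, turn
    from bench import r
    from scipy.spatial.transform import Rotation as Ro
    o=r.get_obs(); R=Ro.from_rotvec(o['orientation']); c,s=np.cos(np.radians(yaw)),np.sin(np.radians(yaw))
    best=min((R.inv()*Ro.from_matrix(np.array([[k*s,k*c,0],[-k*c,k*s,0],[0,0,-1.]])) for k in(1,-1)),key=lambda q:q.magnitude())
    print('shift',(R.inv().apply(np.array([x,y,z])-1000*o['tcp_pos'])).round(1),'turn',best.as_rotvec().round(3),'|',(1000*o['tcp_pos']).round(1),'t',o['clock'],'w',o['grip_width'],'j',o['joints'].round(2),'F',o['contact_force'].round(1))
E
python3 - <<'E'
from h import *
f=pickle.load(open('pics/top0.pkl','rb')); P,d,c=world(f); im=f['image']; hsv=cv2.cvtColor(im,cv2.COLOR_RGB2HSV)
m=cv2.inRange(hsv,(24,170,120),(34,255,255)); m[:,:299]=0; m[:180]=0; m=cv2.morphologyEx(m,cv2.MORPH_CLOSE,np.ones((5,5)));m=cv2.morphologyEx(m,cv2.MORPH_OPEN,np.ones((15,15)))
k=max(cv2.findContours(m,0,1)[0],key=cv2.contourArea)[:,0]
k2=k[k[:,0]>0]
for z in(.018,.025):
    q=np.array([(c+d[v,u]*(z-c[2])/d[v,u][2])[:2]*1000 for u,v in k2],np.float32); print(cv2.minAreaRect(q))
a=im[170:312,285:380,::-1].copy(); cv2.drawContours(a,[k-[285,170]],-1,(255,0,0),1)
cv2.imwrite('pics/crop2.png',cv2.resize(a,None,fx=4,fy=4,interpolation=0))
plan(536.5,-244.5,120,12)
E
```

```text
Traceback (most recent call last):
ValueError: max() iterable argument is empty
```

```bash
cat > t.py <<'E'
from h import *
f=pickle.load(open('pics/top0.pkl','rb')); P,d,c=world(f); im=f['image']; hsv=cv2.cvtColor(im,cv2.COLOR_RGB2HSV)
print(hsv[240,330],hsv[285,345],hsv[179,318],hsv[303,345])
m=cv2.inRange(hsv,(22,int(hsv[285,345,1])-50,100),(38,255,255)); m[:,:299]=0; m[:180]=0; m=cv2.morphologyEx(m,cv2.MORPH_CLOSE,np.ones((5,5)));m=cv2.morphologyEx(m,cv2.MORPH_OPEN,np.ones((15,15)))
k=max(cv2.findContours(m,0,1)[0],key=cv2.contourArea)[:,0]
for z in(.018,.025):
    q=np.array([(c+d[v,u]*(z-c[2])/d[v,u][2])[:2]*1000 for u,v in k],np.float32); print(cv2.minAreaRect(q))
a=im[170:312,285:380,::-1].copy(); cv2.drawContours(a,[k-[285,170]],-1,(255,0,0),1)
cv2.imwrite('pics/crop2.png',cv2.resize(a,None,fx=4,fy=4,interpolation=0))
plan(536.5,-244.5,120,12)
E
python3 t.py
```

```text
[ 30 161 247] [ 30 158 247] [ 10  29 191] [ 18  92 207]
((519.9473266601562, 14.87628173828125), (207.3186798095703, 98.30995178222656), 12.233400344848633)
((518.9479370117188, 14.970069885253906), (206.05459594726562, 97.7105484008789), 12.233399391174316)Traceback (most recent call last):
  File "t.py", line 10, in <module>
    plan(536.5,-244.5,120,12)
    ~~~~^^^^^^^^^^^^^^^^^^^^^
  File "h.py", line 20, in plan
    best=min((R.inv()*Ro.from_matrix(np.array([[k*s,k*c,0],[-k*c,k*s,0],[0,0,-1.]])) for k in(1,-1)),key=lambda q:q.magnitude())
  File "h.py", line 20, in <genexpr>
    best=min((R.inv()*Ro.from_matrix(np.array([[k*s,k*c,0],[-k*c,k*s,0],[0,0,-1.]])) for k in(1,-1)),key=lambda q:q.magnitude())
                      ~~~~~~~~~~~~~~^^^^^^^^^^^^^^^^^^^^^^^^^^^^^^^^^^^^^^^^^^^^^^^^
  File "scipy/spatial/transform/_rotation.pyx", line 1143, in scipy.spatial.transform._rotation.Rotation.from_matrix
ValueError: Non-positive determinant (left-handed or null coordinate frame) in rotation matrix 0: [[ 0.20791169  0.9781476   0.        ]
 [-0.9781476   0.20791169  0.        ]
 [ 0.          0.         -1.        ]].
```

View pics/crop2.png

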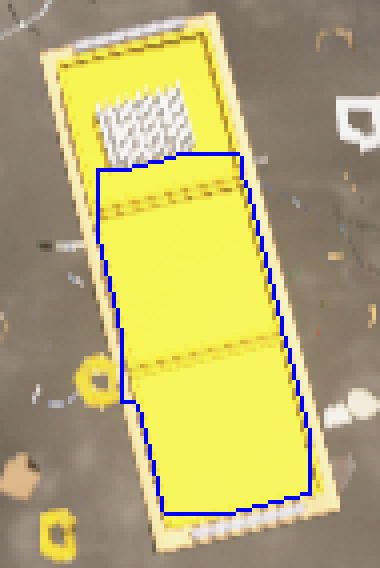

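```bash
sed -i 's/\[\[k\*s,k\*c,0\],\[-k\*c,k\*s,0\]/[[-k*s,k*c,0],[k*c,k*s,0]/' h.py; python3 - <<'E'
from h import *
f=pickle.load(open('pics/top0.pkl','rb'))
g=lambda p,z:onplane(f,p[0]/4+285-.4,p[1]/4+170-.4,z)[:2]*1000
C=np.array([g(p,.01) for p in((40,52),(215,13),(338,508),(157,550))]); print(C.round(0),'ctr',C.mean(0),[np.linalg.norm(C[i]-C[i-1]).round(0) for i in range(4)])
ax=(C[0]+C[1]-C[2]-C[3]); print('yaw',np.degrees(np.arctan2(ax[1],ax[0]))); ax/=np.linalg.norm(ax)
for i in(0,-90): print('bin',i,(C.mean(0)+ax*i).round(1))
for a,b in(((97,212),(238,186)),((127,370),(278,337))): q=(g(a,.025)+g(b,.025))/2; print('divider',q.round(1),(q-C.mean(0))@ax)
plan(536.5,-244.5,120,12)
E
```

```text
[[686. 100.]
 [708.  -0.]
 [419. -62.]
 [399.  38.]] ctr [553.11912572  19.0162843 ] [np.float64(293.0), np.float64(103.0), np.float64(295.0), np.float64(103.0)]
yaw 12.187220878756932
bin 0 [553.1  19. ]
bin -90 [465.1   0. ]
divider [594.7  28.8] 42.68981459116701
divider [506.7  11.6] -46.933969819989784
shift [ 390.7 -232.7  110.8] turn [-1.000e-03 -1.000e-03 -1.361e+00] | [ 274.3 -616.2  230.4] t 0.1 w 0.08563647193688152 j [ 1.04  0.48  0.02  1.56 -0.01  1.11 -0.08] F [ 0.2  0.2 -0.2]
```

{"api": "step_arm", "payload": {"moves": [[391,-233,111,0,0,-1.36,70],[391,-233,111,0,0,-1.36,70],[391,-233,111,0,0,-1.36,70],[391,-233,111,0,0,-1.36,70],[391,-233,111,0,0,-1.36,70],[391,-233,111,0,0,-1.36,70],[391,-233,111,0,0,-1.36,70],[391,-233,111,0,0,-1.36,70]]}}

```text
clock: 0.9
tcp_pos: [0.4992, -0.2975, 0.136]
orientation: [-2.161, -2.28, 0.0]
contact_force: [1.5, -0.5, 0.6]
grip_width: 0.0699
gripper_force: 0.0
```

```bash
python3 -c "
from h import *
plan(536.5,-244.5,120,12)"
```

```text
shift [50.9 40.1 16. ] turn [-0.    -0.    -0.156] | [ 499.2 -297.5  136. ] t 0.9 w 0.06990273737643232 j [ 0.69  0.45 -0.34  1.85  0.19  0.87  0.32] F [ 1.5 -0.5  0.6]
```

{"api": "step_arm", "payload": {"moves": [[50,40,16,0,0,-0.156,70],[50,40,16,0,0,-0.156,70],[50,40,16,0,0,-0.156,70],[50,40,16,0,0,-0.156,70]]}}

```text
clock: 1.3
tcp_pos: [0.5354, -0.2484, 0.1203]
orientation: [-1.985, -2.434, 0.002]
contact_force: [-0.2, 0.4, 0.1]
grip_width: 0.07
gripper_force: 0.0
```

```bash
python3 - <<'E'
from h import *
plan(536.5,-244.5,23,12)
f=snap('side','side1')
cv2.imwrite('pics/crop3.png',cv2.resize(f['image'][130:240,320:480,::-1],None,fx=5,fy=5,interpolation=2))
E
```

```text
shift [ 3.6  2.  97.3] turn [-0.001  0.    -0.007] | [ 535.4 -248.4  120.3] t 1.3 w 0.07001340671764755 j [ 0.62  0.49 -0.37  1.84  0.23  0.85  0.33] F [-0.2  0.4  0.1]
```

View pics/crop3.png

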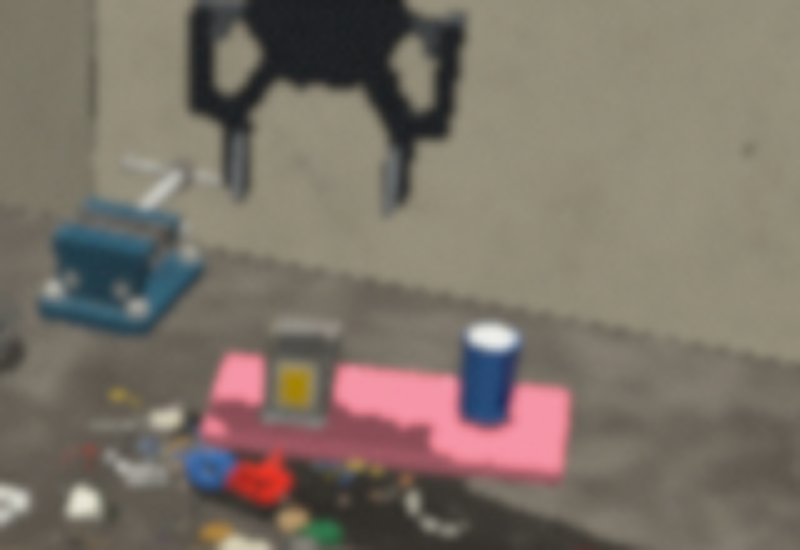

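The side view shows the open fingers (crop 235 and 395, row 200) straddling the transformer (305, 370), with the capacitor clear at (490, 375). I'm descending.

{"api": "step_arm", "payload": {"moves": [[3.5,2,45,0,0,0,70],[3.5,2,75,0,0,0,70],[3.5,2,97,0,0,0,70],[3.5,2,97,0,0,0,70],[3.5,2,97,0,0,0,20],[3.5,2,97,0,0,0,20],[3.5,2,97,0,0,0,20],[3.5,2,97,0,0,0,20]], "grip_force": 60}}

```text
clock: 2.15
tcp_pos: [0.5383, -0.2446, 0.0255]
orientation: [1.983, 2.433, 0.0]
contact_force: [-1.7, 0.5, 7.7]
grip_width: 0.0348
gripper_force: 62.1
```

```bash
python3 -c "
from h import *
plan(536.5,-244.5,120,12)"
```

```text
shift [  0.3  -1.5 -94.5] turn [ 0.002  0.002 -0.006] | [ 538.3 -244.6   25.5] t 2.15 w 0.03479281615270563 j [ 0.57  0.63 -0.33  1.89  0.31  0.68  0.26] F [-1.7  0.5  7.7]
```

{"api": "step_arm", "payload": {"moves": [[0,0,-40,0,0,0,20],[0,0,-80,0,0,0,20],[0,0,-80,0,0,0,20],[0,0,-80,0,0,0,20]]}}

```text
clock: 2.55
tcp_pos: [0.5377, -0.2438, 0.1046]
orientation: [1.983, 2.434, 0.001]
contact_force: [0.2, -0.3, -3.6]
grip_width: 0.0351
gripper_force: 61.9
```

```bash
python3 -c "
from h import *
plan(552,19,100,12.2)"
```

```text
shift [254.5  67.1   4.3] turn [ 0.002  0.001 -0.009] | [ 537.7 -243.8  104.6] t 2.55 w 0.035070606386163244 j [ 0.61  0.51 -0.37  1.85  0.25  0.82  0.31] F [ 0.2 -0.3 -3.6]
```

{"api": "step_arm", "payload": {"moves": [[49,13,2,0,0,0,20],[97,25.5,2,0,0,0,20],[145,38,2,0,0,0,20],[193,51,2,0,0,0,20],[230,61,2,0,0,0,20],[254.5,67,4,0,0,-0.009,20],[254.5,67,4,0,0,-0.009,20],[254.5,67,4,0,0,-0.009,20]]}}

```text
clock: 3.35
tcp_pos: [0.5501, 0.0195, 0.098]
orientation: [-1.969, -2.445, 0.004]
contact_force: [0.3, -0.9, -3.6]
grip_width: 0.0348
gripper_force: 61.7
```

```bash
python3 - <<'E'
from h import *
plan(552,19,27,12.2)
f=snap('side','side2')
cv2.imwrite('pics/crop4.png',cv2.resize(f['image'][120:300,240:450,::-1],None,fx=3.5,fy=3.3,interpolation=2))
E
```

```text
shift [-0.9  2.  71. ] turn [-0.003 -0.     0.002] | [550.1  19.5  98. ] t 3.35 w 0.034777643552858985 j [ 0.19  0.48 -0.42  1.94  0.27  0.78 -0.18] F [ 0.3 -0.9 -3.6]
```

View pics/crop4.png

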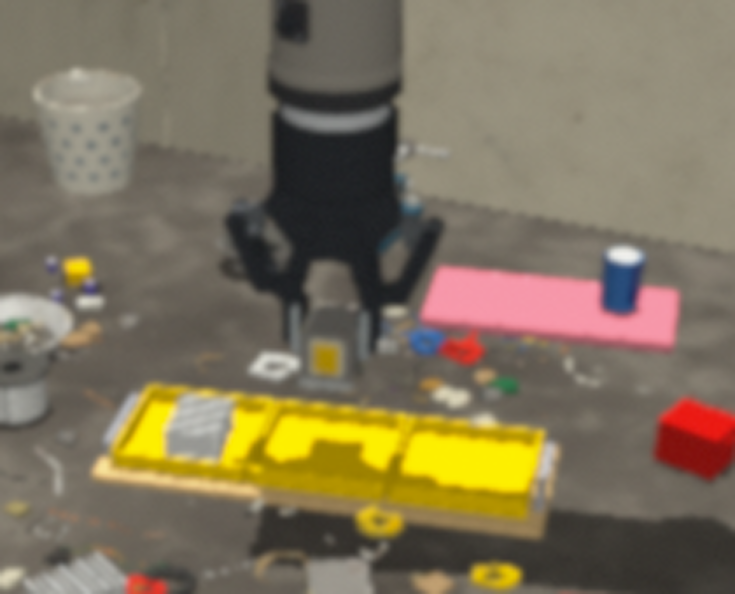

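The transformer hangs level at (330,350), over the middle bin. The heat sink is at (200,425).

{"api": "step_arm", "payload": {"moves": [[-1,2,35,0,0,0,20],[-1,2,60,0,0,0,20],[-1,2,67,0,0,0,20],[-1,2,70,0,0,0,20],[-1,2,71,0,0,0,20],[-1,2,71,0,0,0,20]]}}

```text
clock: 4.0
tcp_pos: [0.5545, 0.0185, 0.0295]
orientation: [1.973, 2.443, 0.002]
contact_force: [-0.2, -0.3, -3.4]
grip_width: 0.0347
gripper_force: 61.5
```

```bash
python3 -c "
from h import *
plan(552,19,25.5,12.2)"
```

```text
shift [ 1.  -2.3  4. ] turn [ 0.002  0.    -0.   ] | [554.5  18.5  29.5] t 4.0 w 0.034660708717585316 j [ 0.15  0.58 -0.37  1.97  0.34  0.65 -0.23] F [-0.2 -0.3 -3.4]
```

{"api": "step_arm", "payload": {"moves": [[0,-1,2,0,0,0,20],[0,-1,4,0,0,0,20],[0,-1,5,0,0,0,20],[0,-1,5,0,0,0,20]]}}

```text
clock: 4.4
tcp_pos: [0.5531, 0.0185, 0.0254]
orientation: [1.972, 2.444, -0.0]
contact_force: [-5.7, -1.6, 13.6]
grip_width: 0.035
gripper_force: 63.9
```

{"api": "step_arm", "payload": {"moves": [[0,0,-1,0,0,0,50],[0,0,-1,0,0,0,50],[0,0,-1,0,0,0,50],[0,0,-25,0,0,0,50],[0,0,-60,0,0,0,50],[0,0,-100,0,0,0,60],[0,0,-100,0,0,0,60]]}}

```text
clock: 5.1
tcp_pos: [0.5563, 0.0192, 0.1285]
orientation: [1.969, 2.44, 0.01]
contact_force: [1.1, 0.1, 1.2]
grip_width: 0.0601
gripper_force: 0.0
```

```bash
python3 -c "
from h import *
plan(442.3,-274.6,130,12)
plan(442.3,-274.6,130,-10)
plan(442.3,-274.6,130,-31)"
```

```text
shift [-263.1 -173.5   -2.7] turn [0.009 0.001 0.003] | [556.3  19.2 128.5] t 5.1 w 0.0601107155581147 j [ 0.2   0.44 -0.44  1.92  0.25  0.83 -0.16] F [1.1 0.1 1.2]
shift [-263.1 -173.5   -2.7] turn [ 0.009 -0.001  0.387] | [556.3  19.2 128.5] t 5.1 w 0.0601107155581147 j [ 0.2   0.44 -0.44  1.92  0.25  0.83 -0.16] F [1.1 0.1 1.2]
shift [-263.1 -173.5   -2.7] turn [ 0.009 -0.002  0.754] | [556.3  19.2 128.5] t 5.1 w 0.0601107155581147 j [ 0.2   0.44 -0.44  1.92  0.25  0.83 -0.16] F [1.1 0.1 1.2]
```

{"api": "step_arm", "payload": {"moves": [[-263,-173,-3,0,0,0,65],[-263,-173,-3,0,0,0,65],[-263,-173,-3,0,0,0,65],[-263,-173,-3,0,0,0,65],[-263,-173,-3,0,0,0,65],[-263,-173,-3,0,0,0,65],[-263,-173,-3,0,0,0,65],[-263,-173,-3,0,0,0,65]]}}

```text
clock: 5.9
tcp_pos: [0.4373, -0.2782, 0.126]
orientation: [-1.98, -2.439, 0.002]
contact_force: [0.6, 0.4, 0.8]
grip_width: 0.0648
gripper_force: 0.0
```

{"api": "step_arm", "payload": {"moves": [[0,0,0,0,0,0,65],[0,0,0,0,0,0,65]]}}

```text
clock: 6.1
tcp_pos: [0.4401, -0.2732, 0.1264]
orientation: [-1.969, -2.448, -0.001]
contact_force: [-0.1, 0.4, 0.4]
grip_width: 0.0647
gripper_force: 0.0
```

```bash
python3 - <<'E'
from h import *
plan(442.3,-274.6,30,12)
f=snap('top','top1'); P,_,_=world(f)
m=np.zeros((480,640),bool); m[205:285,300:365]=1; m&=(P[...,2]>.042)&(P[...,2]<.056)
q=P[m]; print('T',m.sum(),q.mean(0),cv2.minAreaRect((q[:,:2]*1000).astype(np.float32)))
E
```

```text
shift [-1.9  1.8 96.4] turn [ 0.    -0.001  0.006] | [ 440.1 -273.2  126.4] t 6.1 w 0.06473419087798819 j [ 0.74  0.38 -0.37  2.    0.19  0.79  0.48] F [-0.1  0.4  0.4]
T 341 [0.55259134 0.01684523 0.04916558] ((552.6410522460938, 16.981769561767578), (35.961509704589844, 48.821468353271484), 13.514253616333008)
```

{"api": "step_arm", "payload": {"moves": [[-2,2,45,0,0,0,65],[-2,2,80,0,0,0,65],[-2,2,97,0,0,0,65],[-2,2,97,0,0,0,65],[-2,2,97,0,0,0,20],[-2,2,97,0,0,0,20],[-2,2,97,0,0,0,20],[-2,2,97,0,0,0,20]], "grip_force": 40}}

```text
clock: 6.95
tcp_pos: [0.4428, -0.2768, 0.031]
orientation: [1.971, 2.443, 0.001]
contact_force: [-0.8, 1.5, 6.8]
grip_width: 0.0287
gripper_force: 39.4
```

{"api": "step_arm", "payload": {"moves": [[0,0,0,0,0,0,20],[0,0,-40,0,0,0,20],[0,0,-80,0,0,0,20],[0,0,-80,0,0,0,20],[0,0,-80,0,0,0,20]]}}

```text
clock: 7.45
tcp_pos: [0.442, -0.2772, 0.1108]
orientation: [1.971, 2.442, 0.0]
contact_force: [0.3, 0.8, -1.1]
grip_width: 0.0287
gripper_force: 39.7
```

```bash
python3 -c "
from h import *
plan(464.5,0,110,12.2)"
```

```text
shift [266.3  80.4   0.3] turn [ 0.002  0.002 -0.   ] | [ 442.  -277.2  110.8] t 7.45 w 0.02868311608069174 j [ 0.74  0.41 -0.37  2.01  0.21  0.76  0.46] F [ 0.3  0.8 -1.1]
```

{"api": "step_arm", "payload": {"moves": [[48,14.5,0,0,0,0,20],[96,29,0,0,0,0,20],[144,43.5,0,0,0,0,20],[192,58,0,0,0,0,20],[235,71,0,0,0,0,20],[266,80,0,0,0,0,20],[266,80,0,0,0,0,20],[266,80,0,0,0,0,20]]}}

```text
clock: 8.25
tcp_pos: [0.4625, 0.0007, 0.1085]
orientation: [-1.969, -2.446, 0.002]
contact_force: [0.2, -0.9, -0.0]
grip_width: 0.0285
gripper_force: 39.7
```

```bash
python3 - <<'E'
from h import *
plan(464.5,0,34,12.2)
f=snap('side','side3')
cv2.imwrite('pics/crop5.png',cv2.resize(f['image'][120:300,240:450,::-1],None,fx=3.5,fy=3.3,interpolation=2))
E
```

```text
shift [-1.1  1.9 74.5] turn [-0.002 -0.     0.002] | [462.5   0.7 108.5] t 8.25 w 0.028485157401334556 j [ 0.26  0.34 -0.47  2.13  0.23  0.72 -0.14] F [ 0.2 -0.9 -0. ]
```

View pics/crop5.png

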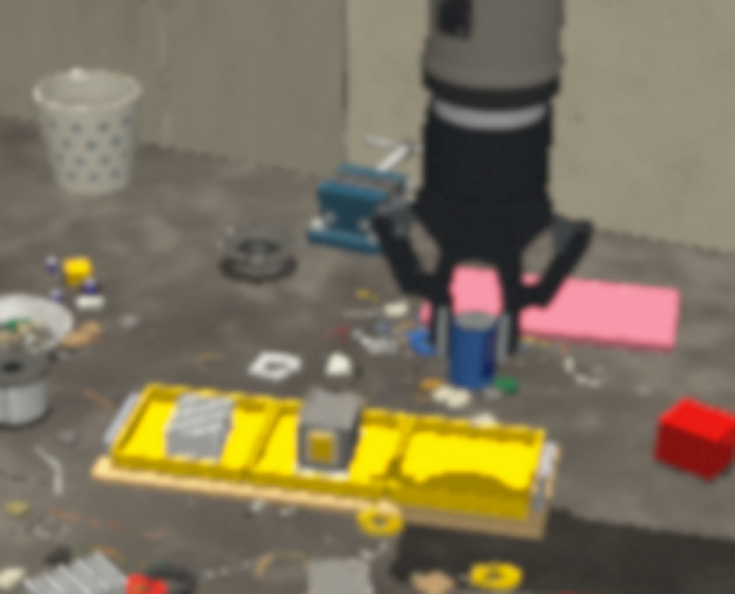

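The capacitor hangs upright at (475,350), over the empty near bin. The transformer stands in the middle bin at (330,430).

{"api": "step_arm", "payload": {"moves": [[-1,1,35,0,0,0,20],[-1,1,60,0,0,0,20],[-1,1,72,0,0,0,20],[-1,1,74,0,0,0,20],[-1,1,75,0,0,0,20],[-1,1,75,0,0,0,20]]}}

```text
clock: 8.9
tcp_pos: [0.4654, -0.0007, 0.0353]
orientation: [1.973, 2.443, 0.001]
contact_force: [-0.5, 0.1, -0.6]
grip_width: 0.0292
gripper_force: 39.7
```

{"api": "step_arm", "payload": {"moves": [[0,0,2,0,0,0,20],[0,0,3,0,0,0,20],[0,0,3,0,0,0,20]]}}

```text
clock: 9.2
tcp_pos: [0.4648, -0.0005, 0.0318]
orientation: [1.972, 2.445, 0.0]
contact_force: [-0.7, -0.0, -0.6]
grip_width: 0.0289
gripper_force: 39.7
```

{"api": "step_arm", "payload": {"moves": [[0,0,1,0,0,0,20],[0,0,1.5,0,0,0,20],[0,0,1.5,0,0,0,20]]}}

```text
clock: 9.5
tcp_pos: [0.4649, -0.0005, 0.031]
orientation: [1.972, 2.444, -0.0]
contact_force: [-3.8, -0.4, 13.5]
grip_width: 0.0293
gripper_force: 41.3
```

Contact. Release and withdraw.

{"api": "step_arm", "payload": {"moves": [[0,0,-1,0,0,0,45],[0,0,-1,0,0,0,45],[0,0,-1,0,0,0,45],[0,0,-25,0,0,0,45],[0,0,-60,0,0,0,45],[0,0,-105,0,0,0,45],[0,0,-140,0,0,0,45],[0,0,-140,0,0,0,45]]}}

```text
clock: 10.3
tcp_pos: [0.4678, -0.0001, 0.1744]
orientation: [1.969, 2.439, 0.008]
contact_force: [1.4, 0.2, -0.3]
grip_width: 0.0451
gripper_force: 0.0
```

{"api": "step_arm", "payload": {"moves": [[-50,0,0,0,0,0,60],[-100,0,0,0,0,0,60],[-150,0,0,0,0,0,60],[-200,0,0,0,0,0,60],[-250,0,0,0,0,0,60],[-250,0,0,0,0,0,60],[-250,0,0,0,0,0,60],[-250,0,0,0,0,0,60]]}}

```text
clock: 11.1
tcp_pos: [0.5172, -0.2431, 0.1692]
orientation: [-1.97, -2.445, -0.0]
contact_force: [0.4, -0.1, 1.1]
grip_width: 0.0601
gripper_force: 0.0
```

```bash
python3 - <<'E'
from h import *
a=snap('top','top9')['image']; b=snap('side','side9')['image']
cv2.imwrite('pics/crop6.png',cv2.resize(np.hstack([a[165:345,285:385],b[130:310,250:450]])[:,:,::-1],None,fx=2.6,fy=2.6,interpolation=2))
E
```

```text
(no output)
```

View pics/crop6.png

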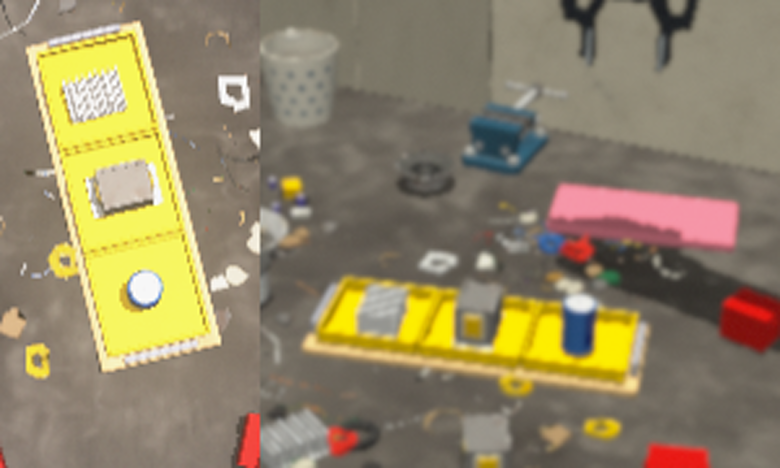

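All three parts stand upright in their own bins: heat sink (95,95), transformer (125,185) and capacitor (145,290). The arm is clear.

```bash
python3 -c "
from bench import r
print(r.hand_in())"
```

```text
the job is handed in; nothing more can be done
None
```

The kit is complete and handed in: the heat sink was already in the tray, and I added the transformer and capacitor from the pink pad, each upright in its own compartment, at about 11 s on the clock.

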